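Release the stirrer key that was left latched

ROBOT

A 7-joint arm with a two-finger parallel gripper is mounted at the origin on a cart in front of the work surface, level with it; the furniture and walls round the work are solid. World frame = base frame: x ahead of the robot, y to its left, z up, the work surface at z = 0. Lengths are in m, angles in rad, forces in N, time in s.
With the tool pointing down it reaches from about 0.35 to 0.9 m from the base axis. Payload 8.1 kg.
Tool frame: the origin (TCP) lies on the centre line of the jaws, within the pads' length; the fingertips stand 19 mm ahead of it and the grasp point (between the pads) is the TCP; z points along the fingers, y is the direction in which the jaws open and shut (so a half turn about z gives the same grasp; the last joint's range is limited). The gripper opens to 92 mm and grips with 3 to 60 N. Pads are 19 mm wide; open, the fingers measure 130 mm over their backs; the gripper's body (75 mm by 190 mm) begins 47 mm behind the grasp point.
Start: joints at [-1.397, 0.434, 0.025, 1.573, -0.012, 1.134, -0.075], TCP at [0.171, 0.601, 0.213] pointing down, gripper open.
Joint ranges: [-2.62, 2.62], [-0.44, 2.09], [-1.27, 1.32], [0.08, 2.57], [-1.32, 4.46], [0.12, 2], [-2.74, 2.74]. Speed limits (rad/s): [2.22, 2.22, 3.01, 3.01, 3.14, 3.14, 3.14].

INTERFACE

Orientations are given as a rotation vector (axis times angle).
In Python, from cell import monitor, imaging, workorder, outline_of gives the robot as it stands.
- The arm moves only by the tool move_arm, never from a script. Its argument "series" is a list of rows, each a list of 6 numbers: the shift along the world's x, y, z in cm, then the turn, a rotation vector about the world's x, y, z in degrees. A call has 1 to 8 rows; each row shifts and turns the commanded pose from where the row before left it; what a row does not reach is not made up. A row lasts 1/10 s, in which the tool goes at most 50 mm and 8.59 degrees, less where a joint would pass 70% of its speed; a pose out of reach is approached as far as the arm can. A call with a gripper value outside its range is refused whole. "grip" is the opening, from 0 (shut) to 1 (fully open), set as the call begins (left out, the last holds). The fingers move at their own pace and stop on an object; "force" is the grip in N (left out, the last holds). Time passes only in rows, so rows that do not move let the fingers close. It gives the time, the measured TCP pose, the force and the opening at its end, in the units of the state.
- monitor.observe(): the state, without advancing time (a new reading comes with each control period).
- imaging.get_image(name): name is "side" or "top" or "wrist"; returns a dict with "color" (384x512x3 uint8, red, green, blue), "fx", "fy", "cx", "cy" (pixels), "rvec" (rotation vector, rad) and "tvec" (3), from world to camera coordinates, as OpenCV has them; the wrist camera has in their place "mount" (4x4, takes a point from camera to tool coordinates, whose origin is the TCP and whose axes are the flange's). Camera axes: x right, y down, z forward; pixel columns grow to the right and rows downward; lengths in m; the calibration is good to about 2 mm. A picture is of the moment at which its call begins: read the wrist's pose just before it. There is no depth.
- workorder.sign_off(): hands the job in, once; it reports no verdict.
Trained networks look in the newest picture that a camera, given by its name, has taken for a name from the list of things; names that differ only in an ending like _2 or _b are one class to them, and where a whole thing is asked for, a point or a joint stands for the part that bears it (a point fixed in the world has none). Each returns a list of dicts, best first, with "p" (0 to 1); they miss things now and then, are a little off and sometimes report something else, mostly with a low value. They report only what shows in the picture. A call takes as long as a camera call.
- outline_of(camera, thing): "mask" (384x512 bool, what is visible of it) and "rect" ([left, top, width, height] in pixels, round what is visible of it).
The state is a dict: "clock": time; "joints": joint angles; "dq": joint speeds; "joint_efforts": joint torques, N m; "position": TCP position; "ee_rot": TCP orientation; "force": force on the tool from outside, world axes, zero at the start; "ft_torque": the same for the moment, N m; "width": opening from 0.0 (shut) to 1.0 (fully open).
Only numpy, scipy, OpenCV 4.12 (cv2) and the standard library are available. Lean on these libraries where they do the work, as an engineer would, in place of code of your own. Each camera call takes 0.05 s, during which the arm holds its last target. There are 200 camera calls.

TASK

The four-place magnetic stirrer is about to be plugged in again, but one of its four keys is still latched down from last time, and its stirring bar would start with a jump. Find that key (it sits a few millimetres lower than the other three; with closed fingertips, a light tap on each tells) and press it once, all the way down, so that it pops up and all four keys stand up. Do not press any of the other keys far down, do not force anything, and leave the beakers and the other things where they are: nothing is to be picked up.

Things in the scene. Friction and masses are not known exactly. Their poses are not given: they have to be found in the camera images.
- stirrer: Four-place magnetic stirrer, white casing 195 mm deep (x) by 372 mm wide (y), fixed; origin under its centre at worktop height, x to its back, z up, turned by up to 0.22 rad. On its 52 mm high front strip the four keys, at x = -0.064, y = +-0.044 and +-0.132. Behind them a 62 mm high step (front edge x = -0.0125) with four round plates (x = +0.040, 65.5 mm high); two carry a beaker.
- key_1 (a joint): Slide of the leftmost key, metres downward: 0 = up (off), 0.0031 = latched down (on), 0.008 = pressed to its stop. Exactly one of the four keys starts latched, any of them.
- key_2 (a joint): Slide of the second key from the left, as key_1. A spring holds every key up with 1.9 N, rising to 3 N at the stop; moving the latch inside adds up to 1.5 N on the way. An up key gives to a push above 1.9 N; the latched one does not give to less than 2.2 N.
- key_3 (a joint): Slide of the third key from the left, as key_1. Push-push: a key pressed to its stop and let go changes over: an up key latches, the latched key comes up by itself within 0.4 s as the finger withdraws. An up key pressed less than 5.5 mm down just springs back.
- key_4 (a joint): Slide of the rightmost key, as key_1. The latched key comes up only if it is pressed home, at least 7 mm below the up height (it starts 3.1 mm below it); pressed home a second time it latches again.
- key_1_top (a point): Centre of the flat top face of the leftmost key (black, unmarked, 21 mm along the stirrer's x by 27 mm along its y); moves with the key. Height over the worktop: 66 mm up, 62.9 mm latched, 58 mm at the stop. The grey frame round it (34 x 40 mm) is 56 mm high.
- key_2_top (a point): Centre of the top face of the second key from the left; as key_1_top.
- key_3_top (a point): Centre of the top face of the third key from the left; as key_1_top.
- key_4_top (a point): Centre of the top face of the rightmost key; as key_1_top.
- beaker_glass_c (a point): Centre of the glass beaker (about 55 mm wide, 68 mm tall) that stands on a stirrer plate; loose, leave alone.
- beaker_pp_c (a point): Centre of the translucent plastic beaker (64 mm wide, 78 mm tall) that stands on a stirrer plate; loose, leave alone.
- rubber_stopper_c (a point): Centre of the rubber stopper (26 mm), on the worktop left in front of the stirrer; leave alone.
- marker_c (a point): Centre of the marker pen (117 mm long, 16 mm thick) lying on the worktop on the right; leave alone.
- glass_rod_c (a point): Centre of the short glass rod (62 mm long, 8 mm thick) lying on the worktop right in front of the stirrer; leave alone.
- petri_c (a point): Centre of the petri dish (63 mm across, 14 mm tall) lying on the worktop on the right; leave alone.

How it is judged:
On the way, in this order (a step that is already met when the one before it is completed fails the run):
1. one key is pressed all the way down (value of joint any of key_1, key_2, key_3, key_4 above 0.0068 m), for 0.02 s.
2. all four keys stand up (value of joint each of key_1, key_2, key_3, key_4 below 0.0012 m), for 0.1 s.
At the end, for the whole second after the job is handed in: All four keys stand up (each less than 1.2 mm below its free height), the beakers and the other loose things within 12 mm of where they were (all of step 2 and distance of each of beaker_glass_c, beaker_pp_c, rubber_stopper_c, marker_c, glass_rod_c, petri_c from where it was at the start of the episode below 0.012 m); the robot touches nothing.
It fails at once if a key is pressed more than 5.5 mm down while another one is latched (the wrong key is pressed) ((value of joint key_1 above 0.0055 m and value of joint any of key_2, key_3, key_4 above 0.0022 m) or (value of joint key_2 above 0.0055 m and value of joint any of key_1, key_3, key_4 above 0.0022 m) or (value of joint key_3 above 0.0055 m and value of joint any of key_1, key_2, key_4 above 0.0022 m) or (value of joint key_4 above 0.0055 m and value of joint any of key_1, key_2, key_3 above 0.0022 m)).
It fails at once if the stirrer or a key is pressed with more than 35 N (contact force between any of the arm, the fingers and stirrer above 35 N).
It fails at once if a loose thing is moved by more than 12 mm, knocked over or picked up (distance of any of beaker_glass_c, beaker_pp_c, rubber_stopper_c, marker_c, glass_rod_c, petri_c from where it was at the start of the episode above 0.012 m).
It also fails if it takes over 45 s, if anything falls off the work surface, if the arm or the gripper's body presses on something with over 40 N, if the wrist force passes 120 N, or if a joint passes its speed limit or range.

## Working session

There is one attempt and no reset: what is moved stays moved. The work goes in short steps, Python scripts to look and compute and a tool call to move; the robot and the scene stay as the last step left them, time stands still between calls to the robot, and variables do not carry over. Pictures are saved under pics/ and viewed, about 8 in all and at most 12, crops included, and the job is handed in when it is done.

Besides the shell and the picture viewer there is one more tool, called by a JSON object that holds its "fn" and its "kwargs", one argument or row to a line. move_arm: Moves the arm, as the interface text tells. Its arguments: {"type":"object","properties":{"series":{"type":"array"},"grip":{"type":"number"},"force":{"type":"number"}},"required":["series"]}

```bash
mkdir -p pics; ls; cat > h.py <<'E'
import numpy as np, cv2
from cell import monitor, imaging, workorder, outline_of
def cam(n):
    i=imaging.get_image(n); return i
def proj(i,P):
    K=np.array([[i['fx'],0,i['cx']],[0,i['fy'],i['cy']],[0,0,1.]])
    return cv2.projectPoints(np.array(P,float).reshape(-1,3),np.array(i['rvec']),np.array(i['tvec']),K,None)[0].reshape(-1,2)
def ray(i,uv,z):
    R=cv2.Rodrigues(np.array(i['rvec'],float))[0]; t=np.array(i['tvec'],float).ravel()
    c=-R.T@t; d=R.T@np.array([(uv[0]-i['cx'])/i['fx'],(uv[1]-i['cy'])/i['fy'],1])
    return c+d*(z-c[2])/d[2]
def save(n,im): cv2.imwrite('pics/'+n,cv2.cvtColor(im,cv2.COLOR_RGB2BGR))
E
python3 - <<'E'
from h import *
s=monitor.observe(); print({k:np.round(v,3) for k,v in s.items()})
a=[]
for n in ['top','side']:
    i=cam(n); save(n+'.png',i['color'])
    R=cv2.Rodrigues(np.array(i['rvec'],float))[0]; print(n,i['fx'],-R.T@np.array(i['tvec']).ravel())
    for t in ['key_1','stirrer']:
        for o in outline_of(n,t):
            m=o['mask']; v,u=np.nonzero(m); c=(u.mean(),v.mean()); print(t,round(o['p'],2),o['rect'],np.round(c,1),m.sum(),np.round(ray(i,c,.066),4))
E
```

```text
pics
{'clock': np.float64(0.0), 'joints': array([-1.397,  0.435,  0.025,  1.574, -0.012,  1.134, -0.075]), 'dq': array([ 0.001, -0.001, -0.001, -0.   , -0.001,  0.   , -0.   ]), 'joint_efforts': array([ 0.0000e+00, -6.6783e+01,  9.8600e-01, -3.1448e+01, -6.0000e-02,
        4.2000e-02,  0.0000e+00]), 'position': array([0.171, 0.601, 0.212]), 'ee_rot': array([-4.330e-01, -3.111e+00,  2.000e-03]), 'force': array([ 0.098, -0.492,  0.064]), 'ft_torque': array([-0.038, -0.019,  0.028]), 'width': np.float64(1.002)}
top 369.617257612488 [ 0.29339961 -0.05736861  1.19500766]
key_1 0.59 [264.1, 184.2, 4.5, 9.2] [266.5 189.1] 51 [ 0.5066 -0.0976  0.066 ]
key_1 0.48 [206.1, 196.3, 10.4, 7.5] [211.6 200.8] 58 [0.4716 0.073  0.066 ]
key_1 0.39 [178.2, 203.6, 10.3, 8.1] [183.6 206.7] 54 [0.454 0.159 0.066]
stirrer 0.8 [158.1, 142.7, 124.6, 78.7] [220.6 182. ] 6555 [0.5306 0.0452 0.066 ]
side 363.5757467047167 [0.06877318 0.55801709 0.54819212]
key_1 0.72 [118.0, 173.1, 148.9, 117.8] [195.  232.8] 9465 [0.4991 0.1247 0.066 ]
key_1 0.54 [228.2, 202.9, 12.6, 5.4] [235. 205.] 81 [ 0.4859 -0.0031  0.066 ]
stirrer 0.93 [115.5, 172.6, 151.4, 118.1] [194.8 232.6] 9618 [0.4998 0.1247 0.066 ]
```

View pics/top.png

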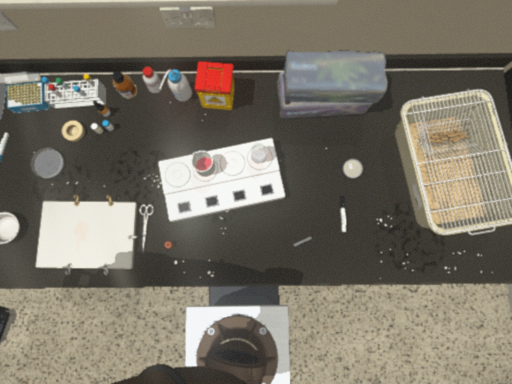

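View pics/side.png

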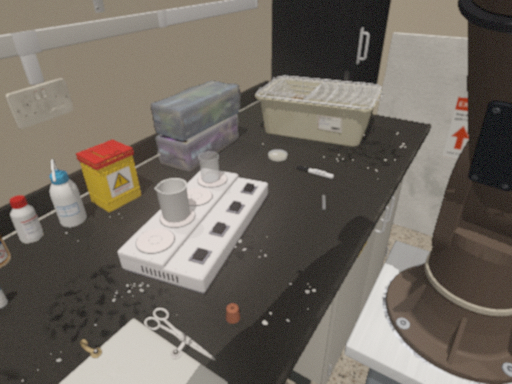

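Top: stirrer at about (220,180), keys along (184,206)…(266,190); beakers on plates 2 and 4. Side agrees. Now I fit the stirrer pose with both cameras.

```bash
cat > fit.py <<'E'
from h import *
from scipy.optimize import least_squares
s=monitor.observe(); I={n:cam(n) for n in ['top','side']}
KY=[.132,.044,-.044,-.132]
def pts(p,L):
    c,s_=np.cos(p[2]),np.sin(p[2]); L=np.array(L,float)
    return np.c_[p[0]+c*L[:,0]-s_*L[:,1],p[1]+s_*L[:,0]+c*L[:,1],L[:,2]]
p=np.array([.5306,.0452,.2])
for it in range(4):
    obs={}
    for n,i in I.items():
        g=cv2.cvtColor(i['color'],cv2.COLOR_RGB2GRAY).astype(float)
        w=10 if n=='top' else 14
        for k,uv in enumerate(proj(i,pts(p,[[-.064,y,.063] for y in KY]))):
            u0,v0=np.round(uv).astype(int); sub=g[v0-w:v0+w+1,u0-w:u0+w+1]
            # darkest blob in window, restricted to key-frame quad
            q=proj(i,pts(p,[[-.064+a,KY[k]+b,.056] for a,b in [(-.019,-.022),(-.019,.022),(.019,.022),(.019,-.022)]]))
            m=np.zeros(g.shape,np.uint8); cv2.fillConvexPoly(m,np.round(q).astype(np.int32),1)
            wt=np.clip(90-g,0,None)*m
            v,u=np.nonzero(wt); ww=wt[v,u]
            obs[n,k]=((u*ww).sum()/ww.sum(),(v*ww).sum()/ww.sum())
    def r(x,ns=('top','side')): return np.concatenate([proj(I[n],pts(x,[[-.064,y,.062] for y in KY]))[k]-obs[n,k] for n in ns for k in range(4)])
    p=least_squares(r,p,loss='soft_l1').x
print('pose',p.round(4)); print(r(p).reshape(-1,2).round(1).tolist())
for n in I: print(n,least_squares(lambda x:r(x,(n,)),p).x.round(4))
print(pts(p,[[-.064,y,.066] for y in KY]).round(4))
np.save('pose.npy',p)
o=[]
for n,i in I.items():
    R=cv2.Rodrigues(np.array(i['rvec'],float))[0]; 
    print(n,'tcp px',proj(i,[s['position']]).round(0),'base',proj(i,[[0,0,0]]).round(0))
    im=i['color'].copy(); x0,y0,w,h=(150,130,145,100) if n=='top' else (110,140,170,160)
    f=5 if n=='top' else 3.5
    im=cv2.resize(im[y0:y0+h,x0:x0+w],None,fx=f,fy=f,interpolation=cv2.INTER_CUBIC)
    def poly(L,c):
        q=(proj(i,pts(p,L))-[x0-.5,y0-.5])*f; cv2.polylines(im,[q.astype(np.int32)],True,c,1)
    for y in KY:
        poly([[-.064+a,y+b,.066] for a,b in [(-.0105,-.0135),(-.0105,.0135),(.0105,.0135),(.0105,-.0135)]],(255,0,0))
    poly([[-.0975,-.186,.052],[-.0975,.186,.052],[-.0125,.186,.052],[-.0125,-.186,.052]],(0,200,0))
    poly([[-.0125,-.186,.062],[-.0125,.186,.062],[.0975,.186,.062],[.0975,-.186,.062]],(0,0,255))
    save('ov_'+n+'.png',im)
E
python3 fit.py
```

```text
fit.py:21: RuntimeWarning: invalid value encountered in scalar divide
  obs[n,k]=((u*ww).sum()/ww.sum(),(v*ww).sum()/ww.sum())
Traceback (most recent call last):
  File "fit.py", line 23, in <module>
    p=least_squares(r,p,loss='soft_l1').x
      ~~~~~~~~~~~~~^^^^^^^^^^^^^^^^^^^^
ValueError: Residuals are not finite in the initial point.
```

```bash
sed -i 's/p=np.array(\[.5306,.0452,.2\])/p=np.array([.543,.0435,.2])/; s/wt=np.clip(90-g,0,None)\*m/mn=g[m>0].min(); wt=np.clip(mn+50-g,0,None)*m/' fit.py; python3 fit.py
```

```text
pose [0.5429 0.0474 0.2019]
[[-1.2, 0.2], [-1.3, 0.3], [-0.9, 0.2], [-0.8, 0.1], [0.2, -1.8], [0.1, -1.3], [0.1, -1.3], [0.2, -1.3]]
top [0.5434 0.0441 0.2015]
side [0.5401 0.0519 0.2044]
[[ 0.4537  0.1639  0.066 ]
 [ 0.4713  0.0777  0.066 ]
 [ 0.489  -0.0085  0.066 ]
 [ 0.5066 -0.0948  0.066 ]]
top tcp px [[ -2. 310.]] base [[237. 357.]]
side tcp px [[ 62. 695.]] base [[457. 316.]]
```

```bash
python3 -c "
import cv2,numpy as np
a=cv2.imread('pics/ov_top.png');b=cv2.imread('pics/ov_side.png');print(a.shape,b.shape)"
```

```text
(500, 725, 3) (560, 595, 3)
```

View pics/ov_top.png

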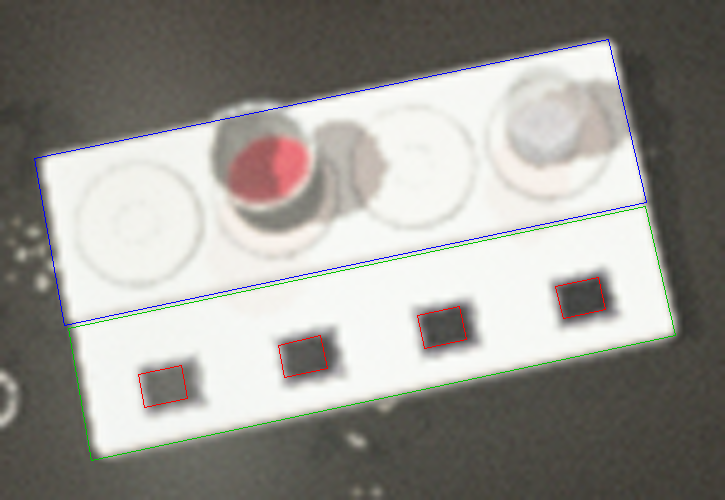

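View pics/ov_side.png

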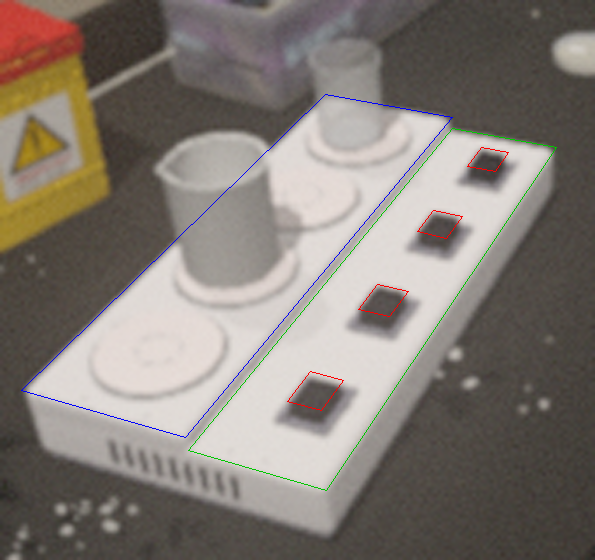

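Overlays fit: casing outline within ~1 px in both, and key fits agree to a few mm against a 21×27 mm key. Now moving over, fingers shut, jaws along the stirrer's y (turn +27.4°).

{"fn": "move_arm", "kwargs": {
  "series": [
    [2.0,-3.2,0,0,0,4],
    [2.0,-3.2,0,0,0,4],
    [2.0,-3.2,0,0,0,4],
    [2.0,-3.2,0,0,0,4],
    [2.0,-3.2,0,0,0,4],
    [2.0,-3.2,0,0,0,4],
    [2.0,-3.2,0,0,0,3.4],
    [2.0,-3.2,0,0,0,0]
  ],
  "grip": 0,
  "force": 20
}}

```text
clock: 1.3
position: [0.3315, 0.3439, 0.2129]
ee_rot: [-0.319, 3.125, 0.001]
force: [0.6, 1.3, -0.4]
width: 0.354
```

{"fn": "move_arm", "kwargs": {
  "series": [
    [2.0,-3.0,0,0,0,0],
    [2.0,-3.0,0,0,0,0],
    [2.0,-3.0,0,0,0,0],
    [2.0,-3.0,0,0,0,0],
    [2.0,-3.0,0,0,0,0],
    [2.3,-3.3,0,0,0,0],
    [0,0,0,0,0,0],
    [0,0,0,0,0,0]
  ]
}}

```text
clock: 2.1
position: [0.4541, 0.1616, 0.2127]
ee_rot: [-0.312, 3.126, 0.0]
force: [-0.1, 0.9, 0.0]
width: 0.01
```

```bash
cat > wr.py <<'E'
import sys
from h import *
s=monitor.observe(); i=cam('wrist'); M=np.array(i['mount'])
T=np.eye(4); T[:3,:3]=cv2.Rodrigues(np.array(s['ee_rot']))[0]; T[:3,3]=s['position']
W=np.linalg.inv(T@M); i['rvec']=cv2.Rodrigues(W[:3,:3])[0]; i['tvec']=W[:3,3]
p=np.load('pose.npy'); im=i['color'].copy(); im=cv2.resize(im,None,fx=1.5,fy=1.5)
def pts(L):
    c,s_=np.cos(p[2]),np.sin(p[2]); L=np.array(L,float)
    return np.c_[p[0]+c*L[:,0]-s_*L[:,1],p[1]+s_*L[:,0]+c*L[:,1],L[:,2]]
for y in [.132,.044,-.044,-.132]:
  for h,a,b,c in [(.066,.0105,.0135,(255,0,0)),(.056,.017,.02,(0,200,0))]:
    q=proj(i,pts([[-.064+A*a,y+B*b,h] for A,B in [(1,1),(1,-1),(-1,-1),(-1,1)]]))*1.5
    if abs(q).max()<2000: cv2.polylines(im,[q.astype(np.int32)],True,c,1)
tip=T@np.array([0,0,.019,1]); print(s['position'],'tip',tip[:3],'px',proj(i,[tip[:3]])*1.5,'f',s['force'],np.degrees(np.arccos(-T[2,2])))
for y in [.132,.044]: print(proj(i,pts([[-.064,y,.066]]))*1.5)
save(sys.argv[1],im)
E
python3 wr.py w1.png
```

```text
[0.45410885 0.16160084 0.21271165] tip [0.45411042 0.16160464 0.19371165] px [[389.23824374 336.08062466]] f [-0.1031956   0.88221138  0.00115671] 0.012409837863829643
[[391.39126743 270.64060088]]
[[280.47009019 270.97267337]]
```

View pics/w1.png

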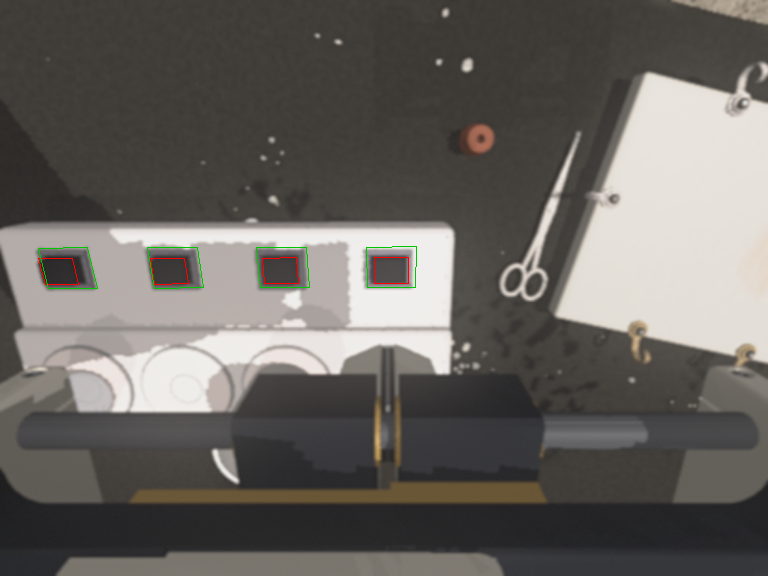

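The wrist picture confirms the pose (red outlines lie on the keys, key 1 at (390,270)). Descending over key 1 to just above its up height.

{"fn": "move_arm", "kwargs": {
  "series": [
    [0,0.08,-3,0,0,0],
    [0,0,-3,0,0,0],
    [0,0,-3,0,0,0],
    [0,0,-2.4,0,0,0],
    [0,0,-0.8,0,0,0],
    [0,0,0,0,0,0],
    [0,0,0,0,0,0]
  ]
}}

```text
clock: 2.85
position: [0.4542, 0.1639, 0.0915]
ee_rot: [-0.317, 3.125, 0.001]
force: [0.1, -0.0, 0.4]
width: 0.004
```

```bash
python3 -c "
from h import *
s=monitor.observe();print(s['position'],s['force'])"
```

```text
[0.45419351 0.16385049 0.0915399 ] [ 0.12099906 -0.03456501  0.39250724]
```

{"fn": "move_arm", "kwargs": {
  "series": [
    [0,0,-0.3,0,0,0],
    [0,0,-0.2,0,0,0],
    [0,0,-0.1,0,0,0],
    [0,0,-0.1,0,0,0],
    [0,0,0,0,0,0],
    [0,0,0,0,0,0]
  ]
}}

```text
clock: 3.45
position: [0.4539, 0.163, 0.0837]
ee_rot: [-0.316, 3.126, 0.0]
force: [-0.6, -0.1, 0.0]
width: 0.004
```

{"fn": "move_arm", "kwargs": {
  "series": [
    [0,0,-0.05,0,0,0],
    [0,0,-0.05,0,0,0],
    [0,0,0,0,0,0],
    [0,0,0,0,0,0]
  ]
}}

```text
clock: 3.85
position: [0.4538, 0.163, 0.0826]
ee_rot: [0.316, -3.126, -0.0]
force: [1.2, 0.6, -0.7]
width: 0.007
```

No contact at tip 63.6 mm: key 1 is likely latched. Check key 2 as a reference at the same height.

{"fn": "move_arm", "kwargs": {
  "series": [
    [0,0,1.2,0,0,0],
    [0.56,-2.82,0,0,0,0],
    [0.6,-2.9,0,0,0,0],
    [0.6,-2.9,0,0,0,0],
    [0,0,0,0,0,0],
    [0,0,-0.5,0,0,0],
    [0,0,-0.3,0,0,0],
    [0,0,0,0,0,0]
  ]
}}

```text
clock: 4.65
position: [0.4709, 0.0779, 0.0862]
ee_rot: [0.318, -3.124, -0.0]
force: [-0.5, 0.0, -1.2]
width: 0.001
```

{"fn": "move_arm", "kwargs": {
  "series": [
    [0,0,-0.1,0,0,0],
    [0,0,-0.1,0,0,0],
    [0,0,-0.1,0,0,0],
    [0,0,0,0,0,0],
    [0,0,0,0,0,0]
  ]
}}

```text
clock: 5.15
position: [0.4714, 0.0768, 0.0836]
ee_rot: [0.316, -3.126, -0.0]
force: [0.1, 0.3, 0.1]
width: 0.006
```

{"fn": "move_arm", "kwargs": {
  "series": [
    [0,0,-0.1,0,0,0],
    [0,0,0,0,0,0],
    [0,0,0,0,0,0]
  ]
}}

```text
clock: 5.45
position: [0.4714, 0.0768, 0.0826]
ee_rot: [0.316, -3.126, -0.0]
force: [0.5, -0.4, -0.2]
width: 0.006
```

{"fn": "move_arm", "kwargs": {
  "series": [
    [0,0,-0.1,0,0,0],
    [0,0,0,0,0,0],
    [0,0,0,0,0,0]
  ]
}}

```text
clock: 5.75
position: [0.4714, 0.0768, 0.0816]
ee_rot: [0.316, -3.126, -0.0]
force: [1.0, 0.5, 0.8]
width: 0.009
```

{"fn": "move_arm", "kwargs": {
  "series": [
    [0,0,-0.05,0,0,0],
    [0,0,0,0,0,0]
  ]
}}

```text
clock: 5.95
position: [0.4714, 0.0768, 0.0811]
ee_rot: [0.316, -3.126, 0.0]
force: [-1.3, -0.8, 0.6]
width: 0.004
```

```bash
cat > f.py <<'E'
from h import *
a=[]
for k in range(8): imaging.get_image('top'); s=monitor.observe(); a.append(np.r_[s['position'],s['force']])
print(s['clock'],np.mean(a,0).round(4),np.std(a,0).round(3))
E
python3 f.py
```

```text
6.35 [ 0.4714  0.0768  0.0811 -0.1405  0.2436  0.1133] [0.    0.    0.    0.364 0.329 0.498]
```

{"fn": "move_arm", "kwargs": {
  "series": [
    [0,0,-0.1,0,0,0],
    [0,0,0,0,0,0]
  ]
}}

```text
clock: 6.55
position: [0.4713, 0.0768, 0.08]
ee_rot: [0.316, -3.125, 0.0]
force: [-0.9, 0.3, -0.8]
width: 0.007
```

{"fn": "move_arm", "kwargs": {
  "series": [
    [0,0,-0.05,0,0,0],
    [0,0,0,0,0,0]
  ]
}}

```text
clock: 6.75
position: [0.4714, 0.0768, 0.0796]
ee_rot: [0.316, -3.126, 0.0]
force: [0.5, 0.0, 0.1]
width: 0.003
```

```bash
python3 f.py; python3 wr.py w2.png
```

```text
7.15 [ 0.4714  0.0768  0.0796 -0.1848  0.1278  0.0975] [0.    0.    0.    0.501 0.427 0.445]
[0.47142163 0.07683179 0.0796444 ] tip [0.47142151 0.0768326  0.0606444 ] px [[389.23497642 336.08512214]] f [ 0.03731737 -0.40829452  0.39073404] 0.00249482330693278
[[570.91430033 340.57341207]]
[[391.0076233  340.67470543]]
```

View pics/w2.png

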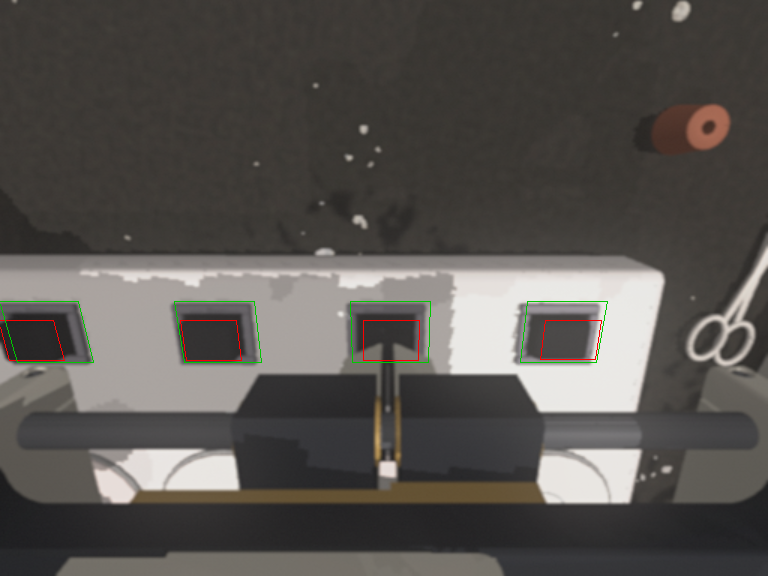

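Wrist view: fingertips over key 2 at (388,345), yet no force at a nominal tip height of 60.6 mm, so the height or sideways offset needs checking from the side camera.

```bash
python3 - <<'E'
from h import *
s=monitor.observe(); i=cam('side'); p=np.array(s['position'])
print(s['clock'])
im=i['color'].copy(); q=proj(i,[p,p-[0,0,.019]]); print(q)
x0,y0,w,h=170,150,110,100; f=6
im=cv2.resize(im[y0:y0+h,x0:x0+w],None,fx=f,fy=f,interpolation=cv2.INTER_CUBIC)
for a in q: cv2.circle(im,tuple(((a-[x0-.5,y0-.5])*f).astype(int)),4,(255,0,0),1)
save('s2.png',im)
E
```

```text
7.2
[[218.87194045 219.97572296]
 [219.44817583 226.99331519]]
```

View pics/s2.png

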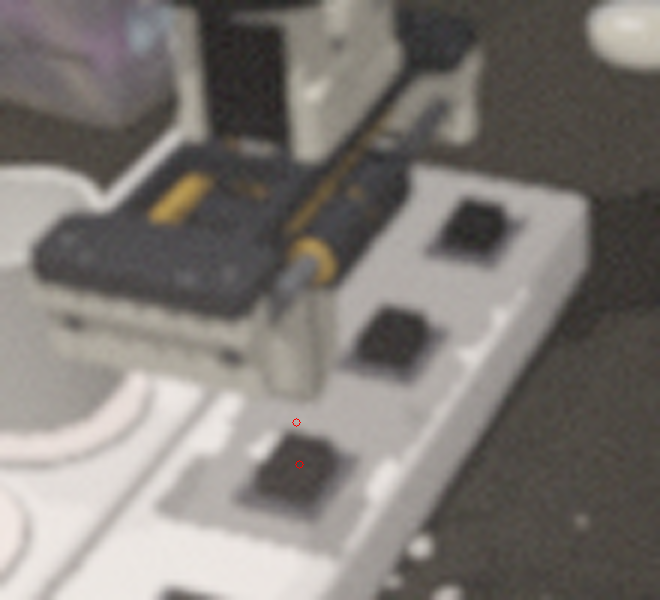

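```bash
python3 - <<'E'
from h import *
s=monitor.observe(); i=cam('side'); save('side_now.png',i['color'])
R=cv2.Rodrigues(np.array(s['ee_rot']))[0]; p=np.array(s['position'])
for n,d in [('tcp',[0,0,0]),('tip',[0,0,.019])]+[('body%+d%+d'%(a,b),[a*.0375,b*.095,-.047]) for a in(1,-1) for b in (1,-1)]+[('flange',[0,0,-.2])]:
    w=p+R@np.array(d); u=proj(i,[w])[0]; print(n,w.round(3),u.round(0),((u-[169.5,149.5])*6).round(0))
w=imaging.get_image('wrist'); print(np.array(w['mount']).round(3),w['fx'],w['cx'],w['cy'])
im=i['color']; q=proj(i,[p])[0]
im=cv2.resize(im[60:300,100:400],None,fx=2.5,fy=2.5,interpolation=cv2.INTER_CUBIC); save('s3.png',im)
E
```

```text
tcp [0.471 0.077 0.08 ] [219. 220.] [296. 423.]
tip [0.471 0.077 0.061] [219. 227.] [300. 465.]
body+1+1 [0.416 0.162 0.127] [213. 233.] [263. 502.]
body+1-1 [ 0.454 -0.024  0.127] [251. 183.] [489. 198.]
body-1+1 [0.489 0.177 0.127] [178. 225.] [ 50. 450.]
body-1-1 [ 0.527 -0.009  0.127] [221. 177.] [307. 165.]
flange [0.471 0.077 0.28 ] [212. 133.] [253. -98.]
[[-0.    -0.951 -0.309  0.085]
 [ 1.    -0.    -0.    -0.001]
 [ 0.    -0.309  0.951 -0.173]
 [ 0.     0.     0.     1.   ]] 277.61228305259766 258.05861563608295 195.5165372876742
```

View pics/s3.png

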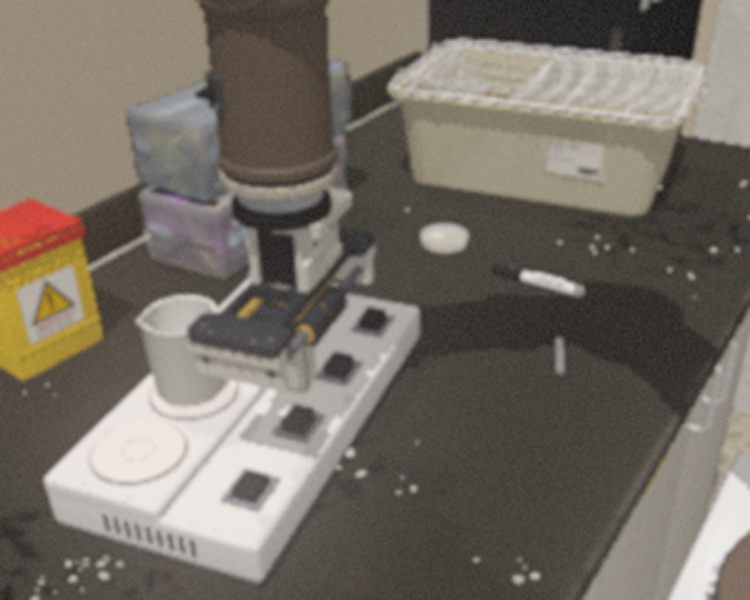

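Side view: the gripper sits about 30–45 mm higher than the stated tip length implies (bracket corner seen at (290,400), predicted (263,502)). The wrist view says the same: the tip edge at row 345 fits a tip about 12 mm behind the TCP. So the tip is near z≈0.09 and hasn't touched anything. I'll keep going down on key 2 by feel, in small steps.

{"fn": "move_arm", "kwargs": {
  "series": [
    [0,0,-0.2,0,0,0],
    [0,0,-0.2,0,0,0],
    [0,0,0,0,0,0]
  ]
}}

```text
clock: 7.65
position: [0.4712, 0.0768, 0.0753]
ee_rot: [0.316, -3.125, 0.0]
force: [-0.4, 0.1, 0.3]
width: 0.003
```

{"fn": "move_arm", "kwargs": {
  "series": [
    [0,0,-0.2,0,0,0],
    [0,0,-0.1,0,0,0],
    [0,0,0,0,0,0]
  ]
}}

```text
clock: 7.95
position: [0.4713, 0.0768, 0.0725]
ee_rot: [0.316, -3.125, 0.0]
force: [-0.3, -0.4, -0.7]
width: 0.006
```

{"fn": "move_arm", "kwargs": {
  "series": [
    [0,0,-0.2,0,0,0],
    [0,0,-0.1,0,0,0],
    [0,0,0,0,0,0]
  ]
}}

```text
clock: 8.25
position: [0.4713, 0.0768, 0.0695]
ee_rot: [0.316, -3.125, 0.0]
force: [-1.0, 0.0, -0.4]
width: 0.007
```

{"fn": "move_arm", "kwargs": {
  "series": [
    [0,0,-0.2,0,0,0],
    [0,0,-0.1,0,0,0],
    [0,0,0,0,0,0]
  ]
}}

```text
clock: 8.55
position: [0.4713, 0.0768, 0.0665]
ee_rot: [0.316, -3.125, 0.0]
force: [-0.3, -0.5, -0.9]
width: 0.01
```

{"fn": "move_arm", "kwargs": {
  "series": [
    [0,0,-0.1,0,0,0],
    [0,0,-0.1,0,0,0],
    [0,0,0,0,0,0]
  ]
}}

```text
clock: 8.85
position: [0.4713, 0.0768, 0.0645]
ee_rot: [0.316, -3.125, 0.0]
force: [0.2, -0.6, -0.2]
width: 0.007
```

```bash
python3 - <<'E'
from h import *
s=monitor.observe(); i=cam('side'); w=imaging.get_image('wrist')['color']
print(s['clock'],s['position'],s['force'])
a=cv2.resize(i['color'][150:250,170:280],None,fx=3.6,fy=3.6,interpolation=cv2.INTER_CUBIC)
b=cv2.resize(w[180:280,180:290],None,fx=3.6,fy=3.6,interpolation=cv2.INTER_CUBIC)
save('sw.png',np.hstack([a,b]))
E
```

```text
8.85 [0.471336   0.07678196 0.06450077] [ 0.20440319 -0.55638292 -0.17748594]
```

View pics/sw.png

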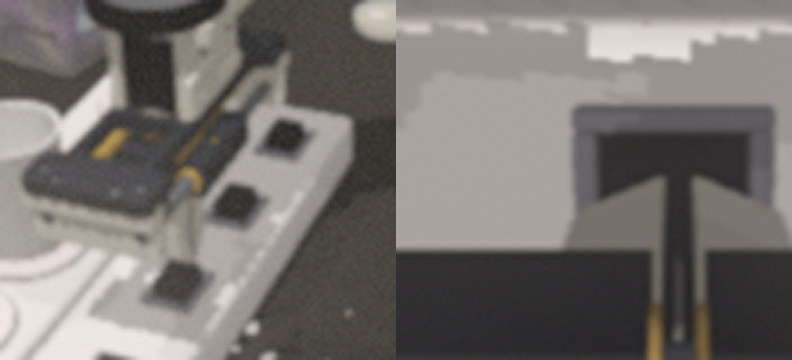

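Still clear of the key; continue feeling down.

{"fn": "move_arm", "kwargs": {
  "series": [
    [0,0,-0.2,0,0,0],
    [0,0,-0.1,0,0,0],
    [0,0,0,0,0,0]
  ]
}}

```text
clock: 9.25
position: [0.4713, 0.0768, 0.0614]
ee_rot: [0.316, -3.125, 0.0]
force: [0.5, 0.4, -0.1]
width: 0.008
```

{"fn": "move_arm", "kwargs": {
  "series": [
    [0,0,-0.1,0,0,0],
    [0,0,-0.1,0,0,0],
    [0,0,0,0,0,0]
  ]
}}

```text
clock: 9.55
position: [0.4713, 0.0768, 0.0595]
ee_rot: [0.316, -3.125, -0.0]
force: [-0.0, 0.5, 0.0]
width: 0.003
```

{"fn": "move_arm", "kwargs": {
  "series": [
    [0,0,-0.1,0,0,0],
    [0,0,-0.1,0,0,0],
    [0,0,0,0,0,0]
  ]
}}

```text
clock: 9.85
position: [0.4713, 0.0768, 0.0575]
ee_rot: [0.316, -3.125, 0.0]
force: [0.6, 0.4, -0.3]
width: -0.001
```

{"fn": "move_arm", "kwargs": {
  "series": [
    [0,0,-0.1,0,0,0],
    [0,0,-0.1,0,0,0],
    [0,0,0,0,0,0]
  ]
}}

```text
clock: 10.15
position: [0.4713, 0.0768, 0.0555]
ee_rot: [0.316, -3.125, 0.0]
force: [0.7, 0.2, -0.2]
width: 0.004
```

{"fn": "move_arm", "kwargs": {
  "series": [
    [0,0,-0.1,0,0,0],
    [0,0,-0.1,0,0,0],
    [0,0,0,0,0,0]
  ]
}}

```text
clock: 10.45
position: [0.4713, 0.0768, 0.0535]
ee_rot: [0.316, -3.125, -0.0]
force: [-0.9, -0.6, 0.9]
width: 0.001
```

{"fn": "move_arm", "kwargs": {
  "series": [
    [0,0,-0.1,0,0,0],
    [0,0,-0.05,0,0,0],
    [0,0,0,0,0,0]
  ]
}}

```text
clock: 10.75
position: [0.4714, 0.0768, 0.0522]
ee_rot: [-0.316, 3.126, 0.0]
force: [0.3, 0.3, 1.2]
width: 0.005
```

```bash
sed -i 's/range(8)/range(6)/' f.py; python3 f.py
```

```text
11.05 [ 0.4714  0.0768  0.0522 -0.3604  0.0602  2.183 ] [0.    0.    0.    0.327 0.423 0.485]
```

Contact on key 2: 2.2 N at TCP z=52.2 mm (force rising from about 53.5). Now compare key 1 at the same heights.

{"fn": "move_arm", "kwargs": {
  "series": [
    [0,0,1.2,0,0,0],
    [-0.58,2.86,0,0,0,0],
    [-0.58,2.86,0,0,0,0],
    [-0.58,2.9,0,0,0,0],
    [0,0,-0.4,0,0,0],
    [0,0,-0.4,0,0,0],
    [0,0,-0.2,0,0,0],
    [0,0,0,0,0,0]
  ]
}}

```text
clock: 11.85
position: [0.454, 0.1617, 0.054]
ee_rot: [0.313, -3.125, 0.001]
force: [-0.4, -0.6, -1.0]
width: 0.003
```

{"fn": "move_arm", "kwargs": {
  "series": [
    [0,0,-0.1,0,0,0],
    [0,0,-0.1,0,0,0],
    [0,0,0,0,0,0]
  ]
}}

```text
clock: 12.15
position: [0.4541, 0.1627, 0.0521]
ee_rot: [0.315, -3.126, 0.0]
force: [0.6, 1.0, -0.1]
width: 0.006
```

```bash
python3 f.py
```

```text
12.45 [ 0.4541  0.1629  0.0522  0.0022 -0.0027  0.1412] [0.    0.    0.    0.253 0.717 0.341]
```

Key 1 shows no force at 52.2 mm. Go on down 1 mm, then more.

{"fn": "move_arm", "kwargs": {
  "series": [
    [0,0,-0.1,0,0,0],
    [0,0,0,0,0,0]
  ]
}}

```text
clock: 12.65
position: [0.4539, 0.163, 0.051]
ee_rot: [0.316, -3.126, 0.0]
force: [-0.9, 0.1, 1.0]
width: 0.0
```

```bash
python3 f.py
```

```text
12.95 [0.454  0.163  0.0511 0.2078 0.2753 0.3578] [0.    0.    0.    0.524 0.382 0.405]
```

{"fn": "move_arm", "kwargs": {
  "series": [
    [0,0,-0.1,0,0,0],
    [0,0,0,0,0,0]
  ]
}}

```text
clock: 13.15
position: [0.454, 0.163, 0.0501]
ee_rot: [0.316, -3.126, -0.0]
force: [0.6, 0.4, 0.5]
width: 0.006
```

```bash
python3 f.py
```

```text
13.45 [ 0.454   0.163   0.0501 -0.4975 -0.0804 -0.0899] [0.    0.    0.    0.301 0.666 0.261]
```

{"fn": "move_arm", "kwargs": {
  "series": [
    [0,0,-0.05,0,0,0],
    [0,0,0,0,0,0]
  ]
}}

```text
clock: 13.65
position: [0.454, 0.163, 0.0496]
ee_rot: [0.316, -3.126, -0.0]
force: [-0.4, 0.1, 0.6]
width: 0.006
```

```bash
python3 f.py
```

```text
13.95 [ 0.454   0.163   0.0496  0.2285 -0.3467  0.094 ] [0.    0.    0.    0.439 0.344 0.39 ]
```

{"fn": "move_arm", "kwargs": {
  "series": [
    [0,0,-0.05,0,0,0],
    [0,0,0,0,0,0]
  ]
}}

```text
clock: 14.15
position: [0.4541, 0.163, 0.0492]
ee_rot: [-0.316, 3.126, 0.0]
force: [0.1, 0.4, 0.7]
width: 0.005
```

```bash
python3 f.py
```

```text
14.45 [0.4541 0.163  0.0492 0.1066 0.3807 0.6571] [0.    0.    0.    0.303 0.5   0.617]
```

Key 1 meets the finger at about 49.3 mm, 3 mm lower than key 2. So key 1 is the latched one. Press it home once (stop expected at TCP ≈44.4 mm).

{"fn": "move_arm", "kwargs": {
  "series": [
    [0,0,-0.1,0,0,0],
    [0,0,-0.1,0,0,0],
    [0,0,-0.1,0,0,0],
    [0,0,-0.1,0,0,0],
    [0,0,-0.1,0,0,0],
    [0,0,0,0,0,0]
  ]
}}

```text
clock: 15.05
position: [0.4541, 0.1631, 0.0442]
ee_rot: [-0.316, 3.126, 0.0]
force: [-0.4, -0.2, 5.0]
width: 0.005
```

{"fn": "move_arm", "kwargs": {
  "series": [
    [0,0,-0.05,0,0,0],
    [0,0,-0.02,0,0,0],
    [0,0,0,0,0,0]
  ]
}}

```text
clock: 15.35
position: [0.4541, 0.1631, 0.0441]
ee_rot: [-0.315, 3.125, 0.001]
force: [-1.9, -1.3, 14.5]
width: 0.005
```

Force rises to 14.5 N with no more travel, so the key is at its stop. Withdraw to above the up height, then tap lightly at the height where an up key gives about 2 N.

{"fn": "move_arm", "kwargs": {
  "series": [
    [0,0,0.3,0,0,0],
    [0,0,0.5,0,0,0],
    [0,0,0.8,0,0,0],
    [0,0,0,0,0,0],
    [0,0,0,0,0,0],
    [0,0,0,0,0,0],
    [0,0,0,0,0,0]
  ]
}}

```text
clock: 16.05
position: [0.4538, 0.1629, 0.0592]
ee_rot: [0.316, -3.125, 0.0]
force: [0.1, -0.2, 0.5]
width: 0.004
```

{"fn": "move_arm", "kwargs": {
  "series": [
    [0,0,-0.3,0,0,0],
    [0,0,-0.3,0,0,0],
    [0,0,-0.15,0,0,0],
    [0,0,-0.05,0,0,0],
    [0,0,0,0,0,0]
  ]
}}

```text
clock: 16.55
position: [0.4538, 0.163, 0.0513]
ee_rot: [0.316, -3.125, 0.0]
force: [-0.9, 0.3, 3.0]
width: 0.004
```

```bash
python3 f.py
```

```text
16.85 [ 0.4539  0.163   0.0515 -1.5379 -0.1258  2.2482] [0.    0.    0.    0.589 0.39  0.363]
```

Key 1 now pushes back with 2.2 N at 51.5 mm, where before it gave nothing at 51.1, so it is up. Withdrawing.

{"fn": "move_arm", "kwargs": {
  "series": [
    [0,0,1,0,0,0],
    [0,0,3,0,0,0],
    [0,0,4,0,0,0],
    [0,0,4,0,0,0],
    [0,0,0,0,0,0],
    [0,0,0,0,0,0],
    [0,0,0,0,0,0],
    [0,0,0,0,0,0]
  ]
}}

```text
clock: 17.65
position: [0.4533, 0.1627, 0.1705]
ee_rot: [0.316, -3.124, 0.001]
force: [-0.2, 0.6, -0.1]
width: 0.006
```

```bash
python3 f.py; python3 - <<'E'
from h import *
i=cam('side'); a=cv2.imread('pics/side.png'); b=cv2.cvtColor(i['color'],cv2.COLOR_RGB2BGR)
save('end.png',np.vstack([cv2.cvtColor(a[130:340,100:350],4),i['color'][130:340,100:350]]))
E
```

```text
17.95 [ 0.4536  0.1628  0.1708 -0.0125  0.0798 -0.0662] [0.    0.    0.    0.274 0.278 0.365]
```

View pics/end.png

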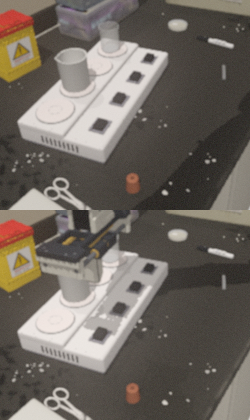

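Before (above) and now (below): the plastic beaker, stopper, rod, marker and dish are in the same places. The gripper is clear, with no force on it. Handing in.

```bash
python3 -c "
from h import *
workorder.sign_off()"
```

```text
the job is handed in; nothing more can be done
```

The latched key was key 1, the leftmost. I pressed it home once, it came up, and I handed the job in at about 18 s.

- **Finding it:** Key 1 first met the finger at TCP height 49.3 mm. Key 2 was already pushing back with 2.2 N at 52.2 mm, so key 1 sat about 3 mm lower. I did not tap keys 3 and 4, because exactly one key is latched and key 1 was clearly the lower of the two.
- **Pressing it:** The travel stopped at 44.1 mm with the force rising to 14.5 N, well below the 35 N limit. After I withdrew, a light tap gave 2.2 N at 51.5 mm, where there had been nothing at 51.1 mm before. That shows the key is up.
- **Last look:** The gripper was clear, with about 0 N on it. In the last side picture the plastic beaker, stopper, rod, marker and petri dish looked unmoved. The glass beaker was partly hidden by the gripper, so I could not check it fully, but the arm did not go near it.
- **Disagreement:** The fingertips are said to stand 19 mm ahead of the TCP. Both the contact heights and the pictures put them about 14 mm behind it, so I went by touch and not by the stated length.

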